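Nest the mixing tubs, setting the toppled one on its feet first

TASK

Tidy the three mixing tubs into one nested stack where the grey one stands on the black tray: the orange tub goes inside the grey one, and the blue tub inside the orange one, each fully home. The blue tub has toppled over: some time before nesting it, stand it upright on the open bench beside the tray and let go of it for a moment, then take it again by the rim. Do not drop the orange or blue tub, and leave the other things where they are.

Things in the scene. Friction and masses are not known exactly. Their poses are not given: they have to be found in the camera images.
- grey_tub: Light grey square tapered open plastic tub; all three tubs have one shape. Outside: 70 mm square base, 120 mm square rim, 80 mm tall; 4 mm walls lean out evenly from 35 mm off the axis at the base to 52.5 mm at 70 mm height. About 0.18 kg. Stands upright and empty, loose, in the tray. Origin: centre of the underside of its base; z along its axis to the mouth, x and y square to its sides.
- grey_mouth (a point): Centre of the grey tub's mouth, level with its rim top. A straight flat-faced bead 12 mm wide, 12 mm tall runs along each side of every tub's mouth, 48 to 60 mm off the axis and 68 to 80 mm above the base: pinch it with one finger in the mouth, one outside. Below it the wall slopes inward: keep fingertips within about 13 mm of the rim top. Axes as grey_tub.
- orange_tub: Orange tub, same shape and axes as the grey one, 0.13 to 0.21 kg, upright on the bench, loose. Origin: centre of the underside of its base. In each tub four rests in the inner corners carry a nested tub 38 mm higher than itself (base to base), with about 2.5 mm play all round at the mouth, so the two must be square to each other (any quarter turn will do).
- blue_tub: Blue tub, same shape and axes as the grey one, 0.13 to 0.21 kg. Origin: centre of the underside of its base. Starts toppled on the bench, lying on a base edge and a rim bead: its y axis is level, its mouth looks roughly towards the robot, and its z axis rises 20 degrees from level towards the mouth. To stand, it must turn mouth-up by 70 degrees about its y axis.
- tray: Black serving tray fixed to the bench, 200 (x) by 340 (y) mm, rim 16 mm high, inner floor 5 mm above the bench. Origin: centre of its underside; z up.
- clay_lump: Grey lump of hard dry clay, 82 mm across, 50 mm tall, in the tray. Loose bystander, to be left where it is. Origin: centre of its underside.
- glue_bottle: White bottle with orange cap, 60 mm across, 150 mm tall. Loose bystander, to be left where it is. Origin: centre of its underside.
- amber_jar: Amber jar with white lid, 72 mm across, 100 mm tall. Loose bystander, to be left where it is. Origin: centre of its underside.
- brush: Paint brush, 180 mm long, lying along its x axis on the robot's side of the tray. Loose bystander, to be left where it is. Origin: centre of its underside.
- modelling_knife: Flat modelling spatula, 190 mm long, lying along its x axis beyond the tray. Loose bystander, to be left where it is. Origin: centre of its underside.
- plaster_carton: Yellow upright carton, 70 x 100 x 170 mm. Loose bystander, to be left where it is. Origin: centre of its underside.
Not all that is in view belongs to the job. Several things have the shape of the blue_tub; the one meant has the colours described above.

How it is judged:
By the outcome, as a careful person would: the job done as asked, in the order asked, and still so for the second after the job is handed in, with the robot touching nothing.
It also fails if it takes over 72 s, if anything falls off the work surface, if the arm or the gripper's body presses on something with over 40 N, if the wrist force passes 120 N, or if a joint passes its speed limit or range.

ROBOT

A 7-joint arm with a two-finger parallel gripper is mounted at the origin on the work surface. World frame = base frame: x ahead of the robot, y to its left, z up, the work surface at z = 0. Lengths are in mm, angles in rad, forces in N, time in s.
With the tool pointing down it reaches from about 400 to 875 mm from the base axis. Payload 19.3 kg.
Tool frame: the origin (TCP) lies at the very end of the fingers, on their centre line; the grasp point (between the pads) lies 19 mm behind it (grip_point_offset is the z of the grasp point in the tool frame, in mm); z points along the fingers, y is the line along which they close (so a half turn about z gives the same grasp; the last joint's range is limited). The gripper opens to 85 mm and grips with 20 to 120 N. Pads are 22 mm wide; open, the fingers measure 114 mm over their backs; the gripper's body (76 mm by 85 mm) begins 54 mm behind the grasp point. The pads swing forward as they close: fully open they stand 13 mm farther back than shut.
Start: joints at [-1.333, 0.521, -0.036, 1.599, 0.021, 1.021, -0.113], TCP at [189.37, 595.612, 231.291] pointing down, gripper open.
Joint ranges: [-2.91, 2.91], [-0.3, 2.13], [-1.5, 1.42], [0.17, 2.43], [-1.26, 4.41], [0.16, 1.93], [-2.52, 2.52]. Speed limits (rad/s): [1.89, 1.89, 2.39, 2.39, 3.01, 3.01, 3.01].

INTERFACE

Orientations are given as a 3x3 rotation matrix whose columns are the frame's x, y, z axes.
In Python, from workcell import movep, movel, goto_joints, open_gripper, clamp, wait, inverse_kinematics, read_state, camera, PlanningError, finish_job, grip_point_offset gives the robot as it stands. Calls block until the motion is done:
- movep(position, orientation): joint-space move of the TCP to a pose.
- movel(position, frame=None, max_speed=150, guard=None): straight line of the TCP; frame=None keeps the orientation; max_speed is the mean speed in mm/s. With guard (N) it stops when the force on the tool has changed by that much, and returns True; else False.
- goto_joints(angles): joint-space move.
- open_gripper() and clamp(): open the fingers fully, or close them until they stop; the grip force is fixed at half the most.
- wait(seconds).
- inverse_kinematics(position, orientation): joint angles nearest the present ones, or None.
- read_state(): the state.
- camera(name): name is "side" or "top"; returns a dict with "image" (420x560x3 uint8, blue, green, red), "range_z" (420x560 float32, mm along the optical axis (not along the pixel's ray), 0 where there is no reading), "fx", "fy", "cx", "cy" (pixels), "cam_to_world" (4x4, takes a point from camera to world coordinates). Camera axes: x right, y up, looking along -z (the intrinsics and any distortion apply to the point x, -y, -z); pixel columns grow to the right and rows downward; lengths in mm; the calibration is good to about 2 mm. A picture is of the moment at which its call begins.
A pose or a line that the arm cannot do raises PlanningError and nothing moves.
- finish_job(): hands the job in; it is judged then, once.
The state is a dict: "time": time; "qpos": joint angles; "qvel": joint speeds; "joint_efforts": joint torques, N m; "eef_pos": TCP position; "tool_rot": TCP orientation; "ft_force": force on the tool from outside, world axes, zero at the start; "torque": the same for the moment, N m; "finger_gap": finger opening in mm; "gripper_force": force on a finger pad.
Only numpy, scipy, OpenCV 4.12 (cv2) and the standard library are available. Lean on these libraries where they do the work, as an engineer would, in place of code of your own. Each camera call takes 0.05 s, during which the arm holds its last target. There are 200 camera calls.

## Working session

There is one attempt and no reset: what is moved stays moved. The work goes in short steps, each a Python script; the robot and the scene stay as the last script left them, time stands still between calls to the robot, and variables do not carry over. Pictures are saved under pics/ and viewed, at most 10 in all, crops included, and the job is handed in when it is done.

```bash
ls; mkdir -p pics
python3 - <<'E'
from workcell import *
import cv2,numpy as np
for n in("top","side"):
    c=camera(n); cv2.imwrite(f"pics/{n}0.png",c["image"]); np.savez(f"{n}0.npz",**c)
    print(n,c["fx"],c["fy"],c["cx"],c["cy"],[k for k in c]); print(np.round(c["cam_to_world"],3).tolist())
print(read_state()["time"],grip_point_offset)
E
```

```text
pics
top 496.8431678738647 496.8431678738647 271.5988566414209 214.89834831686778 ['image', 'range_z', 'fx', 'fy', 'cx', 'cy', 'cam_to_world']
[[0.016, 0.976, -0.219, 232.561], [-1.0, 0.015, -0.006, 186.718], [-0.003, 0.219, 0.976, 1585.58], [0.0, 0.0, 0.0, 1.0]]
side 415.1620870436172 415.1620870436172 283.0044582718565 215.4442016026543 ['image', 'range_z', 'fx', 'fy', 'cx', 'cy', 'cam_to_world']
[[0.974, 0.158, -0.163, 347.26], [-0.226, 0.652, -0.724, -740.032], [-0.008, 0.742, 0.671, 978.12], [0.0, 0.0, 0.0, 1.0]]
0.1 -18.700000000000003
```

View pics/top0.png

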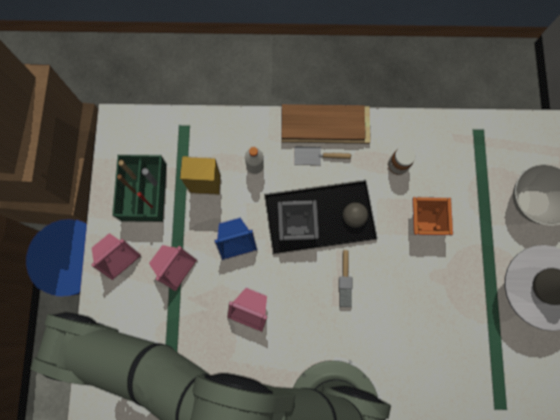

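View pics/side0.png

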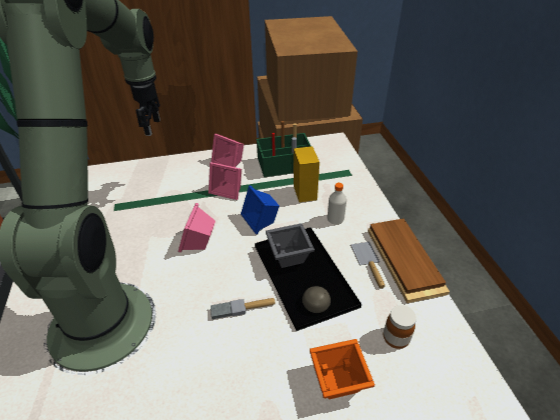

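Candidates for the blue tub in the top view are the blue toppled tub at (235,240) and pink toppled tubs at (116,256), (174,268) and (249,310); the blue disc at (60,258) is off the bench. Only (235,240) is a blue tub, which fits the description. The grey tub is at (298,220), orange at (432,216), and the clay at (355,215). I'll confirm in a crop and measure.

```bash
cat > vis.py <<'E'
import cv2,numpy as np
def cloud(c):
    z=c["range_z"];v,u=np.mgrid[:z.shape[0],:z.shape[1]]
    P=np.stack([(u-c["cx"])/c["fx"]*z,-(v-c["cy"])/c["fy"]*z,-z,np.ones_like(z)],-1)
    return (P@np.array(c["cam_to_world"]).T)[...,:3]
def hsv(c): return cv2.cvtColor(c["image"],cv2.COLOR_BGR2HSV)
def mask(c,col):
    h=hsv(c);H,S,V=h[...,0].astype(int),h[...,1],h[...,2]
    if col=="orange": return (H>4)&(H<14)&(S>170)&(V>60)
    if col=="blue": return (H>105)&(H<125)&(S>150)&(V>50)
    if col=="grey": return (S<60)
def pts(c,col,box,zr):
    P=cloud(c);m=mask(c,col)&(c["range_z"]>0)
    (x0,x1),(y0,y1)=box
    m&=(P[...,0]>x0)&(P[...,0]<x1)&(P[...,1]>y0)&(P[...,1]<y1)&(P[...,2]>zr[0])&(P[...,2]<zr[1])
    return P[m]
def rect(p):
    (cx,cy),(w,h),a=cv2.minAreaRect(p[:,:2].astype(np.float32)); return np.round([cx,cy,w,h,a],1)
E
python3 - <<'E'
import numpy as np,cv2
from vis import *
C={n:dict(np.load(n+"0.npz")) for n in("top","side")}
P=cloud(C["top"])
for n,(u,v) in dict(blue=(235,240),grey=(298,220),orange=(432,216),clay=(355,215),bench=(400,330),glue=(254,152),carton=(198,165),jar=(402,155),brushA=(345,258),brushB=(345,300),kn=(308,155),pink=(249,310),pink2=(174,268)).items(): print(n,np.round(P[v,u]))
def near(n,u,v):x=P[v,u];return((x[0]-110,x[0]+110),(x[1]-110,x[1]+110))
g=P[220,298]
for n,c in C.items():
    for col,uv in(("orange",(432,216)),("grey",(298,220)),("blue",(235,240))):
        b=near(n,*uv)
        if col=="grey": b=((g[0]-85,g[0]+85),(g[1]-75,g[1]+85))
        z0=dict(orange=(68,95),grey=(74,95),blue=(6,140))[col]
        p=pts(c,col,b,z0); print(n,col,len(p),rect(p),np.round(np.percentile(p[:,2],[2,50,98])), np.round(p.min(0)),np.round(p.max(0)))
p=P[(C["top"]["image"].max(-1)<40)&(np.abs(P[...,2]-8)<15)&(np.abs(P[...,0]-g[0])<250)&(np.abs(P[...,1]-g[1])<300)];print("tray",rect(p))
z=[C["top"]["image"][180:300,190:290],C["side"]["image"][150:270,210:310]]
cv2.imwrite("pics/crop.png",np.hstack([cv2.resize(i,None,fx=4,fy=4,interpolation=2) for i in z]))
E
```

```text
blue [504. 314.  -1.]
grey [570. 111.  12.]
orange [ 592. -326.    3.]
clay [581. -67.  51.]
bench [ 228. -209.   -4.]
glue [751. 253. 150.]
carton [701. 419. 168.]
jar [ 767. -212.   96.]
brushA [448. -38.  16.]
brushB [317. -36.  16.]
kn [797.  78.  -1.]
pink [278. 257. 119.]
pink2 [409. 505.   5.]
top orange 367 [ 5.755e+02 -3.016e+02  1.113e+02  1.135e+02  1.000e-01] [69. 78. 86.] [ 520. -358.   68.] [ 631. -245.   88.]
top grey 570 [557.6 115.7 121.6 120.    3.2] [76. 84. 92.] [495.  53.  74.] [621. 177.  95.]
top blue 961 [504.7 312.8  97.2 108.8  16.5] [  7.  74. 119.] [446. 248.   6.] [557. 362. 126.]
side orange 1032 [ 577.4 -304.9  121.2  118.4   89.2] [69. 79. 83.] [ 518. -366.   68.] [ 637. -245.   84.]
side grey 573 [559.1 114.7 122.7 124.3   3.8] [75. 84. 88.] [496.  49.  74.] [621. 178.  90.]
side blue 1089 [507.3 310.8 105.6 124.3  16.3] [  8.  50. 116.] [442. 239.   6.] [562. 364. 119.]
tray [584.5  40.  196.7 332.2   9. ]
```

View pics/crop.png

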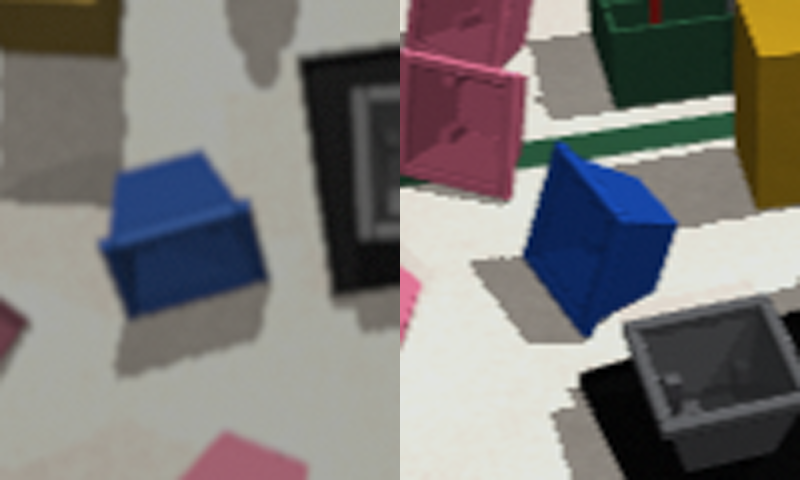

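The crop confirms it: the blue tub lies with its mouth towards the robot, yawed about 16°, with its upper rim edge at crop-left pixels (105,243) to (245,203). Next I'll refine the blue rim edge and check IK for the mouth-side pinch on the upper bead.

```bash
cat > geo.py <<'E'
import numpy as np
def R(a,b,c): return np.column_stack([a,b,c])
def rotz(d):
    a=np.radians(d);return np.array([[np.cos(a),-np.sin(a),0],[np.sin(a),np.cos(a),0],[0,0,1]])
UP=np.array([0,0,1.])
def tool(zdir,y):  # tool z along zdir, closing line y
    y=y/np.linalg.norm(y);return R(np.cross(y,zdir),y,zdir)
E
python3 - <<'E'
import numpy as np
from vis import *; from geo import *
from workcell import *
C={n:dict(np.load(n+"0.npz")) for n in("top","side")}
for n,c in C.items():
    p=pts(c,"blue",((420,620),(200,430)),(107,140)); r=rect(p)
    (vx,vy,_,_)=cv2.fitLine(p[:,:2].astype(np.float32),cv2.DIST_HUBER,0,.01,.01).ravel()
    print(n,len(p),r,"lineang",np.degrees(np.arctan2(vy,vx)),np.round(np.median(p[:,2]),1))
s=read_state();print(np.round(s["tool_rot"],2).tolist(),s["finger_gap"],s["ft_force"])
yaw=16.4;h=-rotz(yaw)[:,0];t=np.radians(20.2)
org=np.array([507,311,0])-41.85*h; org[2]=35*np.cos(t)
z=np.cos(t)*h+np.sin(t)*UP; u=-np.sin(t)*h+np.cos(t)*UP
print("bead top pt", np.round(org+74*z+60*u,1))
for s_ in(1,-1):
  for name,pt,cl in(("upper",org+54*u,u),("side+",org+54*np.cross(u,z),np.cross(u,z)),("side-",org-54*np.cross(u,z),np.cross(u,z))):
    for tilt in ((20,) if name=="upper" else (20,35,50,65)):
      a=np.radians(tilt); zd=-(np.cos(a)*h+np.sin(a)*UP)
      a2=a+np.radians(69.8); zd2=-(np.cos(a2)*h+np.sin(a2)*UP)
      tcp=pt+(68)*z
      q=[inverse_kinematics(tcp-120*zd,tool(zd,s_*cl)),inverse_kinematics(tcp,tool(zd,s_*cl))]
      cl2=cl if name!="upper" else -h
      p2=tcp.copy();p2[2]=150
      q.append(inverse_kinematics(p2,tool(zd2,s_*cl2)))
      print(s_,name,tilt,[None if x is None else np.round(x,2).tolist() for x in q])
E
```

```text
top 152 [497.4 310.8  14.8 108.8  17.4] lineang -73.019165 114.4
side 112 [499.4 305.7  16.9 118.3  16.6] lineang -72.45369 114.1
[[-0.95, 0.3, -0.0], [0.3, 0.95, -0.0], [-0.0, -0.0, -1.0]] 85.16121209052719 [ 0.77886806  0.38116839 -0.33517167]
bead top pt [500.4 309.1 114.7]
1 upper 20 [None, None, [-0.81, 0.58, 0.23, 1.78, -0.17, 0.81, -0.21]]
1 side+ 20 [None, None, [-0.97, 0.59, 0.57, 1.87, -0.43, 0.8, -1.46]]
1 side+ 35 [None, None, [-0.91, 0.74, 0.59, 1.65, -0.45, 1.16, -1.43]]
1 side+ 50 [None, [-0.22, 0.76, -0.66, 2.39, 2.31, 0.88, 2.15], [-0.84, 0.9, 0.61, 1.43, -0.48, 1.5, -1.41]]
1 side+ 65 [[-1.34, 0.42, 0.79, 2.33, -1.05, 0.17, -0.93], [-0.63, 0.6, -0.05, 2.24, 2.13, 0.21, 2.23], [-0.79, 1.08, 0.64, 1.21, -0.5, 1.82, -1.39]]
1 side- 20 [None, [-1.14, 1.1, -0.04, 2.42, 2.32, 1.5, 1.3], [-1.13, 0.64, 0.56, 1.79, -0.44, 0.84, -1.64]]
1 side- 35 [None, [-0.55, 0.96, -0.66, 2.38, 2.29, 1.39, 1.92], [-1.04, 0.77, 0.57, 1.57, -0.49, 1.2, -1.59]]
1 side- 50 [[-0.76, 0.44, -0.45, 2.43, 1.85, 0.72, 2.14], [-0.63, 0.73, -0.45, 2.29, 2.13, 0.81, 2.04], [-0.96, 0.93, 0.59, 1.35, -0.
[... 423 characters left out ...]
1.4, -0.04, 1.44, 1.32]]
-1 side+ 65 [[-0.88, 0.31, 0.2, 2.31, 0.75, 0.16, 0.43], [0.12, 0.86, -1.07, 2.21, 1.73, 0.86, -0.27], [-0.41, 0.98, -0.15, 1.18, -0.06, 1.75, 1.32]]
-1 side- 20 [None, [-1.14, 1.1, -0.04, 2.42, 2.32, 1.5, -1.84], [-0.67, 0.56, -0.12, 1.77, 0.09, 0.81, 1.03]]
-1 side- 35 [None, [-0.34, 1.09, -0.94, 2.37, 2.31, 1.57, -1.01], [-0.59, 0.69, -0.16, 1.55, -0.01, 1.14, 1.14]]
-1 side- 50 [[-0.16, 0.75, -1.27, 2.4, 1.77, 1.23, -0.76], [-0.18, 0.99, -1.07, 2.27, 2.04, 1.23, -0.73], [-0.55, 0.85, -0.18, 1.32, -0.07, 1.46, 1.18]]
-1 side- 65 [[-1.13, 0.37, 0.22, 2.22, 0.72, 0.27, 0.25], [-0.54, 0.66, -0.45, 2.14, 1.59, 0.5, -0.48], [-0.53, 1.01, -0.19, 1.1, -0.13, 1.77, 1.18]]
```

```bash
cat > blue.py <<'E'
from geo import *
yaw=17;h=-rotz(yaw)[:,0];t=np.radians(20.2)
z=np.cos(t)*h+np.sin(t)*UP; u=-np.sin(t)*h+np.cos(t)*UP
org=np.array([499,308.5,0])-(74*z+60*u)*[1,1,0]; org[2]=35*np.cos(t)
side=-np.cross(u,z)
def zd(tilt): a=np.radians(tilt);return -(np.cos(a)*h+np.sin(a)*UP)
E
python3 - <<'E'
from workcell import *
from blue import *
for tilt in (56,60,64):
    F=tool(zd(tilt),-side); tcp=org+54*side+73*z+5*u
    try:
        movep(tcp-90*zd(tilt),F)
    except PlanningError as e: print(tilt,"pre",e); continue
    print(tilt,np.round(read_state()["qpos"],2),read_state()["time"])
    for d in (60,30,0): 
        q=inverse_kinematics(tcp-d*zd(tilt),F);print(d,None if q is None else np.round(q,2))
    try:
        movel(tcp-25*zd(tilt),max_speed=100); print("in",tilt,np.round(tcp,1)); break
    except PlanningError as e: print("line",e)
import cv2
i=camera("side")["image"];j=camera("top")["image"]
cv2.imwrite("pics/a.png",np.hstack([cv2.resize(x,(400,400)) for x in(i[100:300,130:330],j[170:330,160:320])]))
s=read_state();print(np.round(s["eef_pos"],1),s["ft_force"],s["time"])
E
```

```text
56 [-1.31  0.46  0.36  2.36  2.04  0.25  1.99] 2.0
60 [-1.18  0.52  0.24  2.33  2.15  0.3   1.9 ]
30 [-1.09  0.59  0.16  2.3   2.23  0.35  1.83]
0 [-1.03  0.65  0.1   2.27  2.29  0.39  1.79]
in 56 [465.9 354.9  62.7]
[452.4 351.   84.1] [-0.25912899 -0.41367815  0.50874455] 2.9
```

View pics/a.png

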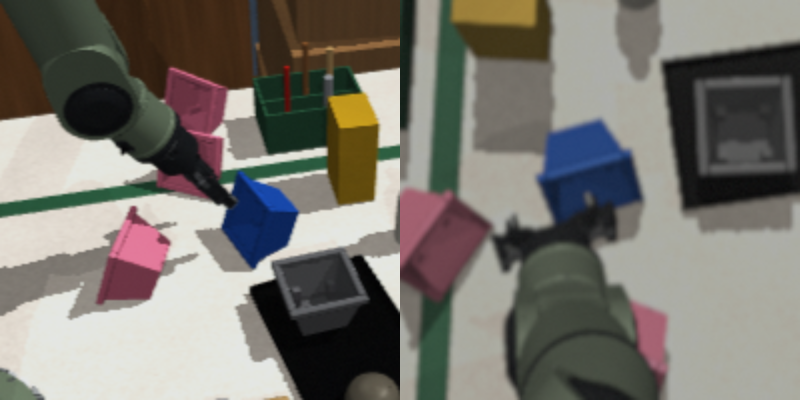

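The picture shows one finger in the blue mouth at right-crop (600,215) and the other outside the left bead at (510,250), touching nothing. I'll go in, clamp and lift.

Run:
```python
from workcell import *
from blue import *
import cv2
tilt=56; tcp=org+54*side+73*z+5*u
hit=movel(tcp,max_speed=80,guard=8); print("hit",hit,np.round(read_state()["eef_pos"]-tcp,1))
clamp(); s=read_state(); print("gap",s["finger_gap"],s["gripper_force"])
p=tcp.copy()
for dz in (120,90,60,30):
    try: movel(p+[0,0,dz],max_speed=120);print("lift",dz);break
    except PlanningError as e: print(dz,e)
s=read_state();print(np.round(s["eef_pos"],1),np.round(s["qpos"],2),s["finger_gap"],np.round(s["ft_force"],1),s["time"])
F=lambda d:tool(zd(tilt+d),-side)
for X in (p,p+[60,0,0]):
  for Z in (200,260):
    for d in (10,25,40,55,69.8):
        q=inverse_kinematics([X[0],X[1],Z],F(d));print(round(X[0]),Z,d,None if q is None else np.round(q,2).tolist())
i=camera("side")["image"];cv2.imwrite("pics/b.png",i[60:320,100:400])
```

```text
hit False [-0.  -0.4 -0.3]
gap 10.13827400767662 59.74730992364357
120 the arm cannot follow that straight line within its joint ranges
lift 90
[465.7 354.9 152.8] [-1.27  0.48  0.42  2.25  1.83  0.16  2.28] 10.06397819941993 [ 0.8 -1.2 -1.3] 5.3167
466 200 10 [-1.69, 0.72, 1.23, 2.11, -1.1, 0.57, -1.07]
466 200 25 [-1.55, 0.8, 1.23, 1.9, -0.92, 0.95, -1.21]
466 200 40 [-1.39, 0.92, 1.22, 1.69, -0.88, 1.32, -1.23]
466 200 55 [-1.25, 1.06, 1.22, 1.47, -0.88, 1.66, -1.23]
466 200 69.8 [-1.08, 1.09, 1.01, 1.26, -0.77, 1.87, -1.35]
466 260 10 [-1.74, 0.57, 1.24, 2.04, -0.74, 0.59, -1.38]
466 260 25 [-1.57, 0.68, 1.23, 1.84, -0.74, 1.0, -1.35]
466 260 40 [-1.4, 0.83, 1.23, 1.62, -0.78, 1.38, -1.31]
466 260 55 [-1.25, 0.98, 1.22, 1.41, -0.81, 1.73, -1.28]
466 260 69.8 [-1.01, 0.94, 0.8, 1.2, -0.61, 1.88, -1.5]
526 200 10 [-1.56, 0.8, 1.22, 2.0, -1.16, 0.66, -0.99]
526 200 25 [-1.42, 0.88, 1.22, 1.78, -0.97, 1.03, -1.15]
526 200 40 [-1.28, 0.99, 1.22, 1.55, -0.92, 1.39, -1.21]
526 200 55 [-1.14, 1.12, 1.22, 1.3, -0.92, 1.73, -1.24]
526 200 69.8 [-0.91, 1.08, 0.8, 1.05, -0.67, 1.89, -1.48]
526 260 10 [-1.59, 0.67, 1.23, 1.94, -0.89, 0.68, -1.21]
526 260 25 [-1.43, 0.77, 1.23, 1.72, -0.82, 1.08, -1.26]
526 260 40 [-1.28, 0.91, 1.22, 1.48, -0.83, 1.46, -1.27]
526 260 55 [-1.13, 1.05, 1.22, 1.24, -0.86, 1.8, -1.28]
526 260 69.8 [-0.75, 0.93, 0.38, 0.98, -0.4, 1.9, -1.7]
```

View pics/b.png

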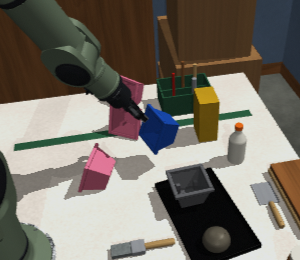

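Run:
```python
from workcell import *
from blue import *
import cv2
tilt=56;F=lambda d:tool(zd(tilt+d),-side)
def rep(m): s=read_state();print(m,np.round(s["eef_pos"]),np.round(s["qpos"],2),round(s["finger_gap"],1),np.round(s["ft_force"],1),round(s["time"],1))
goto_joints([-1.27,.25,.42,2.25,1.83,.16,2.28]);rep("up")
q=inverse_kinematics([470,345,320],F(25));print(q is not None and np.round(q,2))
movep([470,345,320],F(25));rep("spin")
movep([495,355,240],F(69.8));rep("upright")
i=camera("side")["image"];j=camera("top")["image"];cv2.imwrite("pics/c.png",np.hstack([i[40:320,100:400],j[110:390,120:400]]))
```

```text
Traceback (most recent call last):
workcell.PlanningError: the arm cannot take that pose within its joint ranges
```

Run:
```python
from workcell import *
from blue import *
import cv2
tilt=56;F=lambda d:tool(zd(tilt+d),-side)
def rep(m): s=read_state();print(m,np.round(s["eef_pos"]),np.round(s["qpos"],2),round(s["finger_gap"],1),np.round(s["ft_force"],1),round(s["time"],1))
q=np.array(read_state()["qpos"]);q[1]-=.23;q[5]=.18
goto_joints(q);rep("up")
q=inverse_kinematics([470,345,320],F(25));print(q is not None and np.round(q,2))
movep([470,345,320],F(25));rep("spin")
movep([495,355,240],F(69.8));rep("upright")
i=camera("side")["image"];j=camera("top")["image"];cv2.imwrite("pics/c.png",np.hstack([i[40:320,100:400],j[110:390,120:400]]))
```

```text
up [478. 376. 269.] [-1.27  0.25  0.41  2.25  1.83  0.18  2.28] 9.9 [ 0.9  1.2 -2.4] 5.9
[-1.58  0.57  1.24  1.76 -0.59  1.07 -1.45]
spin [470. 345. 320.] [-1.58  0.57  1.24  1.76 -0.59  1.07 -1.45] 10.0 [ 0.7  0.  -1.6] 9.2
upright [495. 355. 240.] [-0.95  0.98  0.76  1.13 -0.61  1.88 -1.51] 9.8 [-0.5 -0.  -1.3] 10.1
```

View pics/c.png

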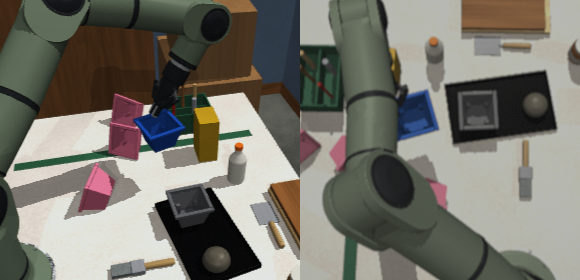

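The blue tub hangs mouth-up at left-panel (157,130), about 160 mm above the bench and clear of the tray. I'll check that it is level, lower it under guard and release.

```bash
cat >> vis.py <<'E'
def plane(p,z0,tol=12):
    p=p[np.abs(p[:,2]-z0)<tol]
    for t in (tol,6,4):
        A=np.c_[p[:,:2]-p[:,:2].mean(0),np.ones(len(p))];k=np.linalg.lstsq(A,p[:,2],rcond=None)[0]
        q=p[np.abs(A@k-p[:,2])<t]; p=q if len(q)>30 else p
    return np.degrees(np.arctan(k[:2])),k[2],len(p)
E
python3 - <<'E'
from workcell import *
from blue import *
from vis import *
tilt=56
c=camera("side");p=pts(c,"blue",((380,640),(180,440)),(150,300));print(plane(p,247),np.percentile(p[:,2],[2,98]))
c=camera("top");p=pts(c,"blue",((380,640),(180,440)),(150,300));print(plane(p,247))
e=np.array(read_state()["eef_pos"])
movel([e[0],e[1],85],max_speed=150)
f0=np.array(read_state()["ft_force"])
print(movel([e[0],e[1],70],max_speed=25,guard=4),read_state()["eef_pos"],np.array(read_state()["ft_force"])-f0)
for n in("side","top"):
    c=camera(n);p=pts(c,"blue",((380,640),(180,440)),(60,110));print(n,plane(p,80),rect(p[p[:,2]>72]))
E
```

```text
(array([-0.29640003,  0.60416371]), np.float64(244.67855644148474), 354) [176.00654616 248.88669529]
(array([-0.67786287,  0.62037067]), np.float64(245.6052658284092), 250)
True [494.20861409 356.40253233  73.62266387] [ 1.89926676  1.24178326 10.53451417]
side (array([-0.06539436, -0.63483132]), np.float64(78.70712872911032), 295) [506.  300.5 117.1 122.7  16.6]
top (array([-0.59098131, -0.62492004]), np.float64(79.22871209075352), 221) [503.9 305.3 114.1 114.2  17.1]
```

```bash
cat > ops.py <<'E'
from workcell import *
from geo import *
from vis import *
DOWN=np.array([0,0,-1.])
def rep(m): s=read_state();print(m,np.round(s["eef_pos"],1),np.round(s["qpos"],2),round(s["finger_gap"],1),np.round(s["ft_force"],1),round(s["time"],1))
def frame(yaw): return tool(DOWN,rotz(yaw)[:,1])
def bead(c,yaw,z): p=np.array([c[0],c[1],0])+54*rotz(yaw)[:,1];p[2]=z;return p
def look(col,box,zr):
    o=[]
    for n in("side","top"):
        p=pts(camera(n),col,box,zr);o.append(rect(p) if len(p)>10 else None);print(n,col,len(p),o[-1])
    return o
E
python3 - <<'E'
from ops import *
open_gripper(); e=np.array(read_state()["eef_pos"]);zt=np.array(read_state()["tool_rot"])[:,2]
movel(e-110*zt); rep("out")
movep(bead((558,115),0,300),frame(0)); rep("via")
look("blue",((380,640),(180,440)),(72,95))
look("orange",((450,700),(-430,-180)),(70,95))
c,yaw=(576.4,-303.3),-.4
movep(bead(c,yaw,150),frame(yaw)); rep("pre")
print(movel(bead(c,yaw,68),max_speed=120,guard=8)); rep("at")
clamp(); rep("clamped")
movel(bead(c,yaw,240),max_speed=200); rep("lift")
look("orange",((400,750),(-480,-130)),(70+172,110+172))
E
```

```text
out [555.3 374.8 161.8] [-0.84  1.16  0.7   0.91 -0.66  1.89 -1.55] 85.5 [ 0.3 -0.1 -0.6] 13.7
via [558.  169.1 299.8] [-0.57  0.4   0.24  1.64 -0.1   1.12  1.27] 85.3 [ 0.2 -0.2 -0.5] 16.2
side blue 386 [506.5 300.8 118.8 123.4  16.2]
top blue 342 [503.8 303.8 112.8 112.1  16.4]
side orange 997 [ 577.6 -305.   120.2  117.9   90. ]
top orange 351 [ 5.756e+02 -3.011e+02  1.113e+02  1.153e+02  5.000e-01]
pre [ 577.6 -248.   150.3] [ 0.11  0.64  0.31  1.68 -0.24  0.86  2.08] 85.3 [-0.1  0.2 -0. ] 18.0
False
at [ 577.1 -249.5   68.6] [ 0.14  0.75  0.26  1.72 -0.28  0.71  2.11] 85.3 [ 1.1 -0.1 -0.4] 18.9
clamped [ 576.9 -249.5   68.3] [ 0.14  0.75  0.26  1.72 -0.28  0.71  2.11] 10.1 [-1.9  0.8  5.3] 19.5
lift [ 576.3 -249.   238.8] [ 0.09  0.54  0.34  1.6  -0.2   1.04  2.05] 10.2 [ 0.2 -0.6 -1.9] 20.5
side orange 1060 [ 577.3 -303.2  122.1  120.    89.9]
top orange 56 [ 575.1 -249.8   11.9  106.6   88.6]
```

Run:
```python
from ops import *
c,yaw=(558.3,115.2),3.5
movep(bead(c,yaw,240),frame(yaw)); wait(.2); rep("over")
look("orange",((430,700),(0,240)),(241,275))
movel(bead(c,yaw,165),max_speed=150)
f0=np.array(read_state()["ft_force"])
look("orange",((430,700),(0,240)),(167,200))
cc=camera("side");p=pts(cc,"grey",((480,640),(30,200)),(76,92));print("grey side",len(p),rect(p),p.min(0),p.max(0))
print(movel(bead(c,yaw,116),max_speed=60,guard=8)); rep("in");print(np.array(read_state()["ft_force"])-f0)
i=camera("side")["image"];j=camera("top")["image"];cv2.imwrite("pics/d.png",np.hstack([cv2.resize(x,(400,400)) for x in(i[180:320,220:360],j[140:280,230:370])]))
```

```text
over [555.3 168.2 240. ] [-0.61  0.46  0.3   1.72 -0.16  0.98  1.38] 10.1 [ 0.2 -0.2 -1.5] 22.4
side orange 581 [560.  113.3 118.8 122.7   4. ]
top orange 13 [600.5  60.   25.8   3.6   1.1]
side orange 527 [560.2 113.7 117.  123.3   3.4]
top orange 38 [601.3  63.9  40.2   9.8   4.3]
grey side 360 [558.5 113.  120.4 122.2   3.1] [496.23906652  49.0322893   76.08279424] [620.84981077 171.14947958  89.87833419]
False
in [555.2 169.1 116.3] [-0.57  0.61  0.25  1.83 -0.22  0.73  1.43] 10.2 [ 0.5 -0.4 -1.2] 24.3
[-0.06612302 -0.01621929 -0.77065584]
```

View pics/d.png

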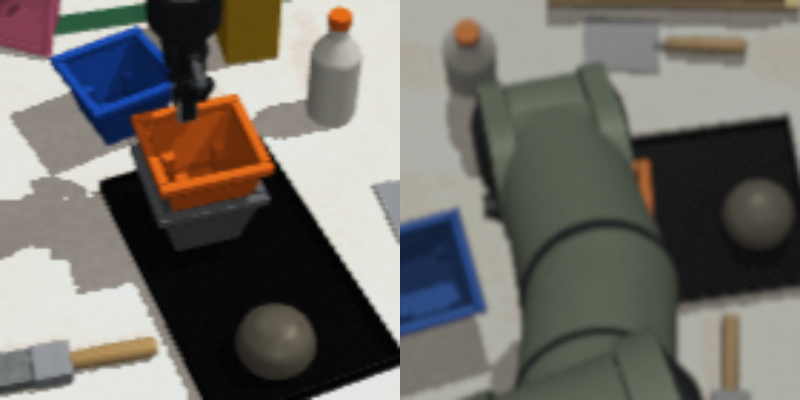

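The orange tub sits in the grey mouth, square and about 5 mm above home (left panel (205,150)), and blue stands upright at (120,80). I'll seat orange, release it, check it and fetch blue.

Run:
```python
from ops import *
c,yaw=(558.3,115.2),3.5
f0=np.array(read_state()["ft_force"])
print(movel(bead(c,yaw,106),max_speed=20,guard=6)); rep("seat");print(np.array(read_state()["ft_force"])-f0)
open_gripper()
movel(bead(c,yaw,250),frame(yaw),max_speed=200); rep("up")
B,by=(505.2,302.3),16.5
movep(bead(B,by,200),frame(by))
for n in("side","top"):
    p=pts(camera(n),"orange",((430,700),(0,240)),(112,140));print(n,len(p),rect(p),plane(p,123))
print(movel(bead(B,by,68),max_speed=150,guard=8)); rep("at blue")
clamp(); movel(bead(B,by,240),max_speed=200); rep("lift")
look("blue",((350,650),(150,450)),(242,280))
```

```text
True
seat [555.  169.6 111.2] [-0.57  0.62  0.25  1.83 -0.22  0.72  1.43] 10.4 [-1.6 -1.3  7.9] 24.7
[-1.76717352 -0.15505234  9.52928086]
up [554.5 169.  248.9] [-0.62  0.45  0.31  1.71 -0.16  1.    1.38] 85.4 [-0.5  0.3 -0.5] 26.3
side 569 [560.1 113.  120.1 123.8   4.8] (array([-0.20322527, -0.07864779]), np.float64(121.74922410625078), 444)
top 383 [558.2 115.7 117.1 118.5   3.1] (array([-0.58423157,  0.38725358]), np.float64(122.0222523751267), 273)
False
at blue [490.3 354.2  68.8] [-0.83  0.71  0.16  1.78 -0.17  0.67  1.28] 85.3 [ 0.1  0.  -0.2] 28.2
lift [489.4 353.8 238.8] [-0.88  0.49  0.22  1.66 -0.12  1.01  1.24] 10.0 [ 0.1  0.1 -1.7] 29.9
side blue 435 [505.9 300.4 120.3 123.1  16.6]
top blue 141 [523.6 254.7 114.5  38.3  36.2]
```

Run:
```python
from ops import *
c,yaw=(558.8,114.6),3.6
movep(bead(c,yaw,240),frame(yaw)); wait(.2); rep("over")
look("blue",((430,700),(0,240)),(242,275))
print(movel(bead(c,yaw,156),max_speed=80,guard=8)); rep("in")
print(movel(bead(c,yaw,144),max_speed=20,guard=6)); rep("seat")
i=camera("side")["image"];cv2.imwrite("pics/e.png",cv2.resize(i[160:320,210:370],(480,480)))
```

```text
over [555.2 169.5 239.8] [-0.61  0.46  0.3   1.72 -0.16  0.98  1.38] 10.6 [ 0.   0.1 -1.4] 31.0
side blue 555 [558.8 114.7 118.2 124.    3.5]
top blue 15 [599.9  61.7  29.7   4.3   6.9]
False
in [555.7 168.6 156.5] [-0.59  0.56  0.27  1.8  -0.2   0.81  1.42] 10.3 [-0.5  0.3 -1.3] 32.3
True
seat [555.6 169.1 149.1] [-0.59  0.57  0.27  1.81 -0.2   0.79  1.42] 10.4 [-0.8  0.7  9.1] 32.7
```

View pics/e.png

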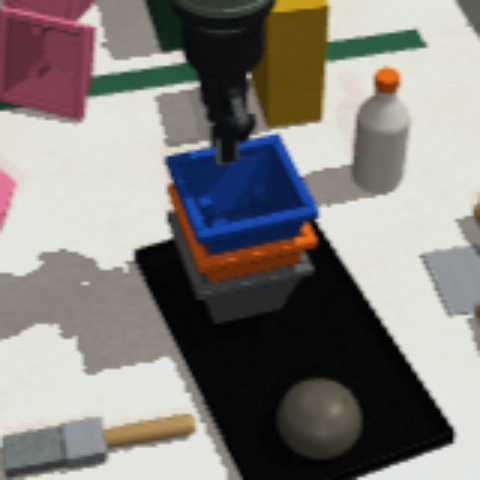

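The picture shows the three tubs nested and square at (240,220), with blue seated at TCP z 149.1 mm, its home height. I'll release, check levels and hand in.

Run:
```python
from ops import *
open_gripper()
e=np.array(read_state()["eef_pos"]); movel(e+[0,0,150],max_speed=150); movep([500,330,320],frame(10)); wait(.5); rep("away")
C={n:camera(n) for n in("side","top")}
for n,c in C.items():
    for col,z in(("blue",161),("orange",123)):
        p=pts(c,col,((430,700),(0,240)),(z-9,z+12));print(n,col,len(p),rect(p),plane(p,z))
cv2.imwrite("pics/f.png",np.hstack([C["side"]["image"][130:400,200:470],C["top"]["image"][90:360,180:450]]))
```

```text
away [500.1 329.8 320. ] [-0.86  0.41  0.26  1.57 -0.11  1.18  1.16] 85.7 [-0.2 -0.3 -0.4] 35.9
side blue 530 [559.6 114.1 117.6 124.7   3.7] (array([-0.22939111, -0.09248415]), np.float64(159.68487658460444), 448)
side orange 274 [561.1 111.6 120.  122.3   2.8] (array([0.21730524, 0.36228902]), np.float64(121.66180697333084), 227)
top blue 560 [560.  115.6 120.1 119.5   3.6] (array([-0.61964051,  0.37124846]), np.float64(160.2799914167056), 430)
top orange 0 [0. 0. 0. 0. 0.] (array([0., 0.]), np.float64(0.0), 0)vis.py:22: RuntimeWarning: Mean of empty slice.
  A=np.c_[p[:,:2]-p[:,:2].mean(0),np.ones(len(p))];k=np.linalg.lstsq(A,p[:,2],rcond=None)[0]
  ret = um.true_divide(
```

View pics/f.png

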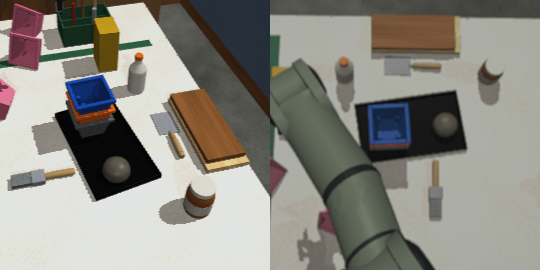

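The stack stands level on the tray (left panel (92,105)), with the rims at 38 mm steps and the bystanders where they were.

```bash
python3 -c "
from workcell import *
print(finish_job())"
```

```text
the job is handed in; nothing more can be done
None
```

The job is handed in at about 36 s: blue was stood upright beside the tray and released, and the grey, orange and blue tubs are now nested fully home and level on the tray, with the bystanders not moved as far as the pictures show.

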